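# Ready a squeeze bottle over a ramekin

## Task

Draw the green squeeze bottle, which stands nozzle-down in the bottle rack, straight up out of the rack, then lean it over to about 45 degrees with the nozzle still the lower end, and hold the nozzle tip a few centimetres above the rim of the steel ramekin on the black slate, over its middle and touching nothing. Finish while still holding the bottle there, raised and still; leave the other two bottles standing in the rack and do not shift the ramekin or its slate.

Things in the scene. Friction and masses are not known exactly. Their poses are not given: they have to be found in the camera images.
- green_bottle: The bottle to take: green, white cap and nozzle, 196 mm long, about 0.2 kg, upside down in the rack. Origin at the centre of its flat base, now its top, 209 mm above the table; own +z runs from base to nozzle tip (down while racked). Round body of 52 mm diameter for 116 mm from the base, then shoulder, cap and nozzle. The upper 94 mm of the body is free above the rack.
- green_nozzle (a point): The tip of the green bottle's nozzle, on the bottle's axis 196 mm from its base
- rack: Steel bottle rack, 262 x 88 (with its black end pulls 268) mm, 115 mm tall, fixed. Origin on the table under its centre, long side along its x, z up. Places at x = -80, 0, 80 mm; the bottles stand in any order. Upper plate (top at 115 mm) has 62 mm guide holes; lower plate (top at 80 mm) has 44 mm square holes: shoulders rest on it, caps and nozzles hang through.
- ramekin: Small steel ramekin (open round cup), 81 mm in diameter at the rim and 42 mm tall, standing in the middle of the slate. Origin at the centre of its underside, z up, so its rim is 42 mm above the origin.
- slate: Black square slate, 105 x 105 x 9 mm, lying on the table under the ramekin. Origin at the centre of its underside.
- orange_bottle: Orange squeeze bottle with a black nozzle, 56 mm in diameter and 172 mm long, upside down in the rack; to be left there. Origin at the centre of its base, which is its uppermost end, about 194 mm above the table.
- yellow_bottle: Cream-yellow squeeze bottle with a red nozzle, 52 mm in diameter and 172 mm long, upside down in the rack; to be left there. Origin at the centre of its base, which is its uppermost end, about 193 mm above the table.

How it is judged:
By the outcome, as a careful person would: the job done as asked, in the order asked, and still so for the second after the job is handed in, while the arm keeps its last pose, push and grip.
It also fails if it takes over 35 s, if anything falls off the work surface, if the arm or the gripper's body presses on something with over 40 N, if the wrist force passes 120 N, or if a joint passes its speed limit or range.

## Robot

A 7-joint arm with a two-finger parallel gripper is mounted at the origin on a cart in front of the work surface, level with it; the furniture and walls round the work are solid. World frame = base frame: x ahead of the robot, y to its left, z up, the work surface at z = 0. Lengths are in mm, angles in rad, forces in N, time in s.
With the tool pointing down it reaches from about 400 to 875 mm from the base axis. Payload 4.4 kg.
Tool frame: the origin (TCP) lies midway between the tips of the shut fingers; the grasp point (between the pads) lies 19 mm behind it (ctrl.grip_point_offset is the distance from the TCP to the grasp point, in mm); z points along the fingers, y is the line along which they close (so a half turn about z gives the same grasp; the last joint's range is limited). The gripper opens to 85 mm and grips with 20 to 120 N. Pads are 22 mm wide; open, the fingers measure 114 mm over their backs; the gripper's body (76 mm by 85 mm) begins 54 mm behind the grasp point. The pads swing forward as they close: fully open they stand 13 mm farther back than shut.
Start: joints at [1.196, 0.628, 0.038, 1.517, -0.027, 0.996, -0.02], TCP at [197.573, -619.26, 231.313] pointing down, gripper open.
Joint ranges: [-3.06, 3.06], [-0.37, 2.12], [-1.25, 1.32], [0.18, 2.47], [-1.1, 4.24], [0.23, 1.98], [-2.94, 2.94]. Speed limits (rad/s): [2.57, 2.57, 3.14, 3.14, 3.14, 3.14, 3.14].

## Interface

Orientations are given as [roll, pitch, yaw] about the fixed x, y, z axes, in that order (R = Rz(yaw) Ry(pitch) Rx(roll)).
In Python, from cell import ctrl, cams, readout gives the robot as it stands (ctrl), with the cameras (cams) and the readings (readout).
- The arm moves only by the tool nudge_tcp, called after "Emit:" by a JSON object that holds its "method" and its "body". Schema: {"type":"object","properties":{"moves":{"type":"array","items":{"type":"number"},"minItems":7,"maxItems":84},"only":{"type":"string"},"quiet":{"type":"boolean"},"lines":{"type":"string"}},"required":["moves"],"additionalProperties":false}. moves is one flat list of numbers that holds 1 to 12 rows one after another, with no inner brackets; each row has 7 numbers: dx, dy, dz in parts of the range, where 1.0 means 300 mm, then a rotation vector rx, ry, rz in a scale on which 1.0 is 2 pi rad, then the finger opening in mm; each row shifts and turns the commanded pose from where the row before left it, along the tool's axes as they then stand; what a row does not reach is not made up. A row lasts 1/10 s, in which the tool goes at most 50 mm and 0.15 rad, less where a joint would pass 70% of its speed; a pose out of reach is approached as far as the arm can. The fingers move at their own pace and stop on an object; the grip force is fixed at half the most. Time passes only in rows, so rows that do not move let the fingers close. The tool returns the time, the measured TCP pose, the force, the opening and the grip force at its end. only (a regular expression) keeps the lines of the reply that match it, lines (a string "A,B") keeps lines A to B, and quiet returns only ok. Shift and turn numbers lie between -1 and 1, and a call with a number outside is refused. Input that does not fit is refused with a message, and nothing moves.
- readout.read_state(): the state, without advancing time (a new reading comes with each control period).
- cams.get_image(name): name is "scene" or "top" or "wrist"; returns the picture (480x640x3 uint8, blue, green, red); there is no depth.
- cams.calibration(name): a dict with "fx", "fy", "cx", "cy" (pixels), "rvec" (rotation vector, rad) and "tvec" (3), from world to camera coordinates, as OpenCV has them; the wrist camera has in their place "hand_eye" (4x4, takes a point from camera to tool coordinates, whose origin is the TCP and whose axes are the flange's). Camera axes: x right, y down, z forward; pixel columns grow to the right and rows downward; lengths in mm; the calibration is good to about 2 mm. A picture is of the moment at which its call begins: read the wrist's pose just before it. calibration takes no time and is no camera call.
- ctrl.finish_job(): hands the job in; it is judged then, once.
The state is a dict: "clock": time; "qpos": joint angles; "qd": joint speeds; "tau": joint torques, N m; "eef_pos": TCP position; "tool_rot": TCP orientation; "force": force on the tool from outside, world axes, zero at the start; "torque": the same for the moment, N m; "width": finger opening in mm; "gripper_force": force on a finger pad.
Only numpy, scipy, OpenCV 4.12 (cv2) and the standard library are available. Lean on these libraries where they do the work, as an engineer would, in place of code of your own. Each camera call takes 0.05 s, during which the arm holds its last target. There are 200 camera calls.

## Working session

There is one attempt and no reset: what is moved stays moved. The work goes in short steps, Python scripts to look and compute and a tool call to move; the robot and the scene stay as the last step left them, time stands still between calls to the robot, and variables do not carry over. Pictures are saved under pics/ and viewed, at most 10 in all, crops included, and the job is handed in when it is done.

```bash
mkdir -p pics; ls; python3 - <<'E'
from cell import ctrl, cams, readout
import cv2
s=readout.read_state();print(s)
for n in("scene","top"):
    cv2.imwrite(f"pics/{n}1.png",cams.get_image(n)); print(n,cams.calibration(n))
print(cams.calibration("wrist"),ctrl.grip_point_offset)
E
```

```text
cell.py
pics
{'clock': 0.0, 'qpos': array([ 1.19622798,  0.62934539,  0.03846571,  1.51835545, -0.02699751,
        0.99628258, -0.0200007 ]), 'qd': array([ 1.80890295e-03, -9.18934543e-04,  4.93401371e-04, -3.70812550e-04,
        8.88471320e-05, -1.11174470e-03,  1.65448707e-03]), 'tau': array([ 1.12494363e-03, -5.63416529e+01,  1.22611731e+00, -1.93449658e+01,
        1.08547646e-02,  1.05100160e-02, -1.40618798e-05]), 'eef_pos': array([ 197.35344025, -618.67261226,  230.39400618]), 'tool_rot': array([-3.13972101e+00,  4.03911643e-05,  3.08750107e-01]), 'force': array([-0.56089342, -0.17160359, -0.51648119]), 'torque': array([-0.00463829,  0.01890711,  0.02026846]), 'gripper_force': 0.0, 'width': 85.67569494257778}
scene {'fx': 470.89854923154934, 'fy': 470.89854923154934, 'cx': 317.3063358162985, 'cy': 236.41986789255748, 'rvec': array([ 0.95310677, -2.53117752,  0.96142592]), 'tvec': array([392.64158844, 363.45535018, 932.13638571])}
top {'fx': 481.62593457598285, 'fy': 481.62593457598285, 'cx': 314.3866347960113, 'cy': 237.04024139763288, 'rvec': array([ 2.10433913, -2.13953611,  0.20595635]), 'tvec': array([ -19.37448648,  558.37395853, 1158.83492366])}
{'fx': 396.3926685565312, 'fy': 396.3926685565312, 'cx': 319.8381513385241, 'cy': 235.44083446509455, 'hand_eye': array([[-1.12096590e-03, -9.53623721e-01, -3.00999239e-01,
         7.70101371e+01],
       [ 9.99999351e-01, -1.13021914e-03, -1.43393682e-04,
         3.20537086e-02],
       [-2.03451485e-04, -3.00999204e-01,  9.53624369e-01,
        -1.42313850e+02],
       [ 0.00000000e+00,  0.00000000e+00,  0.00000000e+00,
         1.00000000e+00]])} 18.700000000000003
```

View pics/scene1.png

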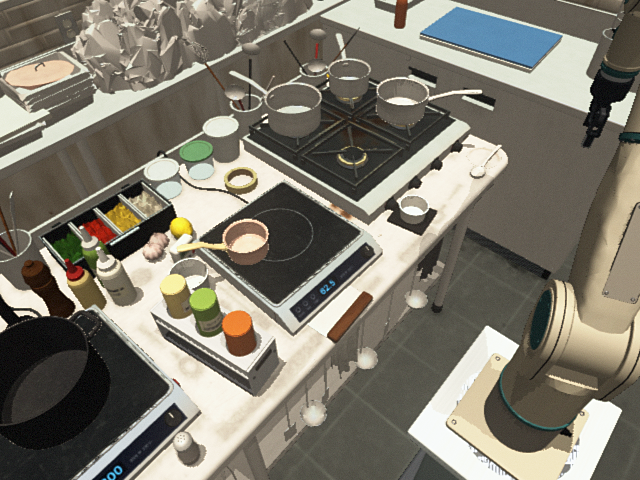

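View pics/top1.png

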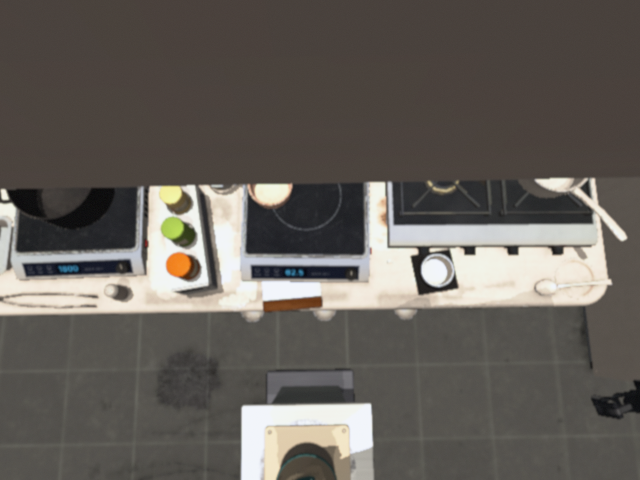

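The scene view shows green in the middle of the rack (top face around 203,300), yellow and orange on either side, and the ramekin at (412,207). In the top view green is at about (174,230) and the ramekin at (437,269). I'll enlarge these next.

```bash
python3 - <<'E'
import cv2,numpy as np
t=cv2.imread("pics/top1.png");s=cv2.imread("pics/scene1.png")
def c(im,x,y,w,h,k):return cv2.resize(im[y:y+h,x:x+w],None,fx=k,fy=k,interpolation=cv2.INTER_CUBIC)
a=c(t,140,180,80,120,5); b=c(t,400,240,80,60,5)
cv2.imwrite("pics/c1.png",np.hstack([a,np.vstack([b,np.zeros((300,400,3),np.uint8)])]))
cv2.imwrite("pics/c2.png",np.hstack([c(s,150,260,133,150,4)[:, :400],np.zeros((600,0,3),np.uint8)]) if 0 else c(s,145,260,140,140,4))
b=c(s,370,180,80,60,5);cv2.imwrite("pics/c3.png",b)
i=np.zeros((600,800,3),np.uint8);q=cv2.imread("pics/c2.png")[:560,:560];q=cv2.resize(q,(400,400));i[:400,:400]=q;i[:300,400:]=b;cv2.imwrite("pics/c4.png",i)
E
```

```text
(no output)
```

View pics/c1.png

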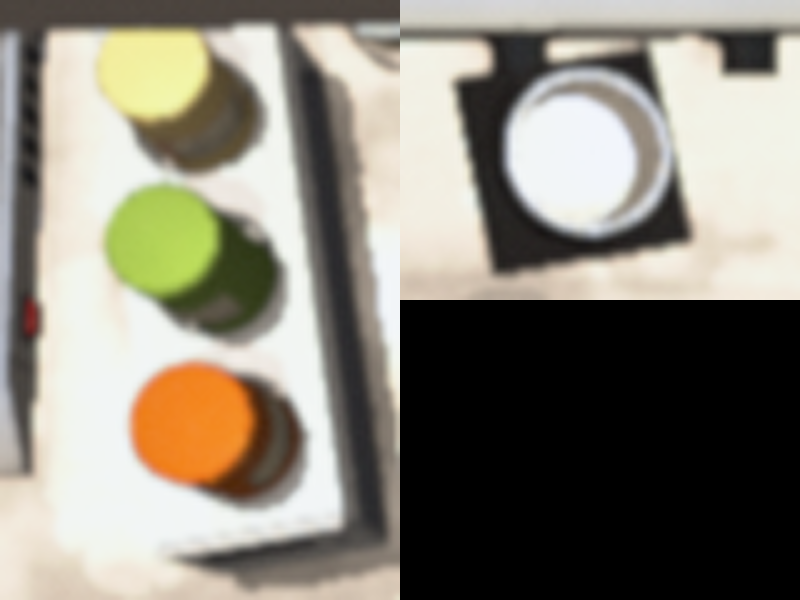

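View pics/c4.png

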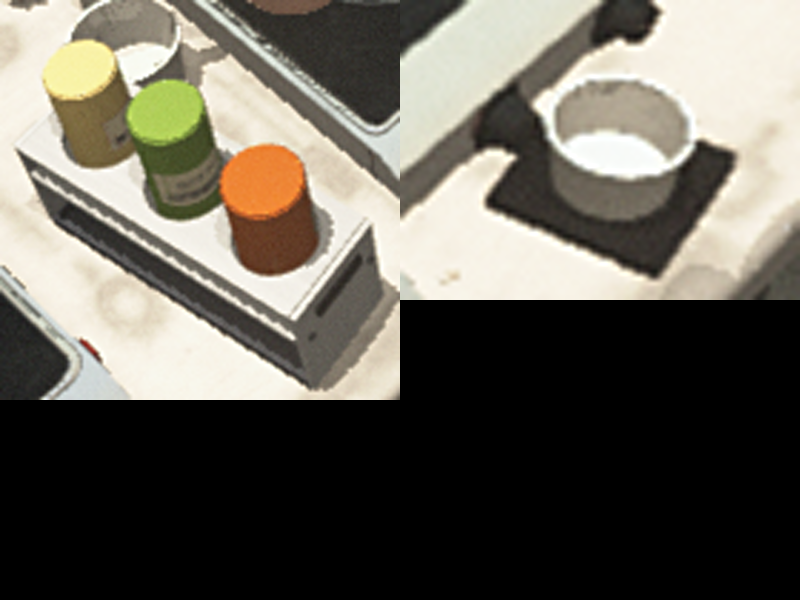

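Enlarged views:
- **Top:** green's top face is centred at (172.3,227.7), orange's at (178.2,264.2), yellow's at (170.4,192.7), and the rim at (437,270.2).
- **Scene:** green's top is at about (203.3,299.4) and the rim at about (413.6,205.2).

```bash
cat > h.py <<'E'
from cell import ctrl, cams, readout
import cv2,numpy as np
from scipy.spatial.transform import Rotation as R
def K(c): return np.array([[c["fx"],0,c["cx"]],[0,c["fy"],c["cy"]],[0,0,1.]])
def ray(n,u,v,z):
    c=cams.calibration(n);r=cv2.Rodrigues(c["rvec"])[0];o=-r.T@c["tvec"]
    d=r.T@np.linalg.inv(K(c))@[u,v,1];return o+d*(z-o[2])/d[2]
def proj(n,p):
    c=cams.calibration(n);return cv2.projectPoints(np.float64([p]),c["rvec"],c["tvec"],K(c),None)[0].ravel()
E
python3 - <<'E'
from h import *
np.set_printoptions(precision=1,suppress=True)
for l,n,u,v,z in [("g","top",172.3,227.7,209),("o","top",178.2,264.2,194),("y","top",170.4,192.7,193),("ram","top",437,270.2,51),
 ("g","scene",203.3,299.4,209),("ram","scene",413.6,205.2,51),("sl","top",412.2,256.3,9),("sl","top",449,250.5,9),("sl","top",457.6,288,9),("sl","top",419,294,9)]: print(l,n,ray(n,u,v,z))
print(ray("top",320,182,600),ray("top",320,182,900), -cv2.Rodrigues(cams.calibration("top")["rvec"])[0].T@cams.calibration("top")["tvec"])
E
```

```text
g top [553.9 283.7 209. ]
o top [475.  271.9 194. ]
y top [638.5 295.9 193. ]
ram top [ 469.3 -332.5   51. ]
g scene [551.4 288.2 209. ]
ram scene [ 469.9 -329.4   51. ]
sl top [ 511.6 -281.4    9. ]
sl top [ 525.2 -377.9    9. ]
sl top [ 427.7 -393.1    9. ]
sl top [ 414.1 -293.4    9. ]
[530.1 -35.6 600. ] [435.7 -30.2 900. ] [ 327.5  -24.  1243.9]
```

The manual's scale: shifts go in shares of 300 mm and turns go in shares of 2 pi rad. Converting my numbers, -40 mm / 300 = -0.1333, -34 mm / 300 = -0.1133, 0.08 rad / 6.2832 = 0.0127.

```bash
cat >> h.py <<'E'
def tool(): 
    s=readout.read_state();return s["eef_pos"],R.from_euler("xyz",s["tool_rot"]).as_matrix(),s
def todo(p,M):
    e,r,s=tool();print("d",np.round(r.T@(np.array(p)-e),1),"rot",np.round(R.from_matrix(r.T@M).as_rotvec(),3),"q",np.round(s["qpos"],2),"t",s["clock"])
def down(yaw): return R.from_euler("xyz",[np.pi,0,yaw]).as_matrix()
E
```

Emit:
{"method": "nudge_tcp", "body": {"moves": [0, 0, -0.1333, 0, 0, 0.0127, 85, 0, 0, -0.1333, 0, 0, 0.0127, 85, 0, 0, -0.1333, 0, 0, 0, 85, 0.1033, -0.1133, 0, 0, 0, 0, 85, 0.1033, -0.1133, 0, 0, 0, 0, 85, 0.1033, -0.1133, 0, 0, 0, 0, 85, 0.1033, -0.1133, 0, 0, 0, 0, 85, 0.1033, -0.1133, 0, 0, 0, 0, 85, 0.1033, -0.1133, 0, 0, 0, 0, 85, 0.1033, -0.1133, 0, 0, 0, 0, 85, 0.1033, -0.1133, 0, 0, 0, 0, 85, 0.1033, -0.1133, 0, 0, 0, 0, 85]}}

```text
clock: 1.3
eef_pos: [428.7, -273.5, 351.2]
tool_rot: [-3.141, 0.0, 0.149]
force: [1.3, 0.1, -0.0]
width: 85.3
gripper_force: 0.0
```

```bash
python3 -c "
from h import *
todo([553,286,330],down(.147))"
```

```text
d [ 205.9 -534.9   21.2] rot [-0.     0.     0.002] q [ 0.53  0.3  -0.02  1.73  0.01  1.11 -0.92] t 1.3
```

Emit:
{"method": "nudge_tcp", "body": {"moves": [0.0567, -0.15, 0, 0, 0, 0, 85, 0.0567, -0.15, 0, 0, 0, 0, 85, 0.0567, -0.15, 0, 0, 0, 0, 85, 0.0567, -0.15, 0, 0, 0, 0, 85, 0.0567, -0.15, 0, 0, 0, 0, 85, 0.0567, -0.15, 0, 0, 0, 0, 85, 0.0567, -0.15, 0, 0, 0, 0, 85, 0.0567, -0.15, 0, 0, 0, 0, 85, 0.0567, -0.15, 0, 0, 0, 0, 85, 0.0567, -0.1333, 0, 0, 0, 0, 85, 0.0567, -0.1333, 0, 0, 0, 0, 85, 0, 0, 0, 0, 0, 0, 85]}}

```text
clock: 2.5
eef_pos: [540.2, 239.8, 350.3]
tool_rot: [-3.137, 0.001, 0.158]
force: [-0.8, -0.2, 0.5]
width: 84.9
gripper_force: 0.0
```

```bash
python3 - <<'E'
from h import *
todo([553,286,330],down(.147))
e,r,s=tool()
cv2.imwrite("pics/w1.png",cams.get_image("wrist"))
c=cams.calibration("wrist");H=c["hand_eye"]
for p in [(553,286,209),(638,296,193),(475,272,194)]:
    t=r.T@(np.array(p)-e);k=H[:3,:3].T@(t-H[:3,3]);print(p,K(c)@(k/k[2]))
E
```

```text
d [ 19.9 -43.5  20.5] rot [-0.005  0.001  0.011] q [-0.31  0.44 -0.23  1.51  0.1   1.2  -1.97] t 2.5
(553, 286, 209) [260.7644258  192.73654977   1.        ]
(638, 296, 193) [263.50108446  67.63436272   1.        ]
(475, 272, 194) [269.76426586 284.09128857   1.        ]
```

View pics/w1.png

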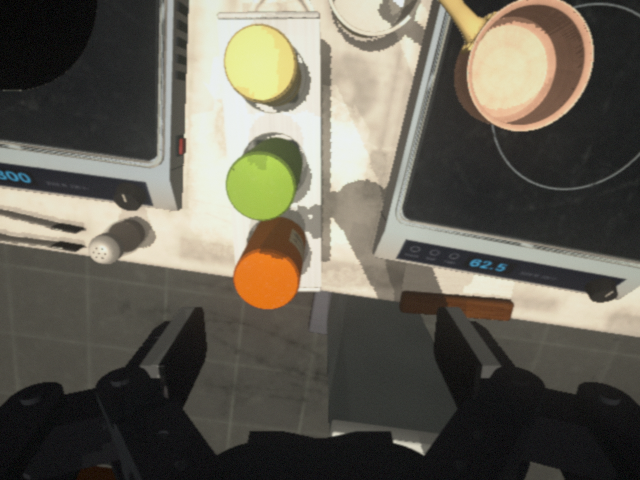

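The wrist view puts the top-face centres at green (262,186), yellow (262,65) and orange (268,277). The rack edges run nearly vertical, so the tool is lined up with it. Neither neighbour is in the way of the fingers' closing line.

```bash
cat >> h.py <<'E'
def wray(u,v,z,e,r):
    c=cams.calibration("wrist");H=c["hand_eye"];o=e+r@H[:3,3]
    d=r@H[:3,:3]@np.linalg.inv(K(c))@[u,v,1];return o+d*(z-o[2])/d[2]
E
python3 - <<'E'
from h import *
e,r,s=tool()
P=[wray(u,v,z,e,r) for u,v,z in [(262,186,209),(262,65,193),(268,277,194)]];print(np.round(P,1))
d=P[1]-P[2];print(np.arctan2(d[1],d[0]),np.linalg.norm(d[:2]))
E
```

```text
[[558.3 281.  209. ]
 [639.8 292.2 193. ]
 [481.3 269.7 194. ]]
0.14081701120848078 160.05761538897877
```

```bash
python3 -c "
from h import *
todo([557,282,151],down(.141))"
```

```text
d [ 24.  -42.9 199.3] rot [-0.001  0.002  0.014] q [-0.31  0.44 -0.23  1.52  0.1   1.2  -1.97] t 2.55
```

To row units: 40 mm / 300 = 0.1333, -21 mm / 300 = -0.07, 0.014 rad / 6.2832 = 0.0022.

Emit:
{"method": "nudge_tcp", "body": {"moves": [0.04, -0.07, 0, 0, 0, 0.0022, 85, 0.04, -0.07, 0, 0, 0, 0, 85, 0, 0, 0.1333, 0, 0, 0, 85, 0, 0, 0, 0, 0, 0, 85, 0, 0, 0, 0, 0, 0, 85, 0, 0, 0, 0, 0, 0, 85]}}

```text
clock: 3.15
eef_pos: [559.9, 276.1, 312.9]
tool_rot: [-3.141, -0.002, 0.133]
force: [-0.5, 1.2, 0.8]
width: 84.8
gripper_force: 0.0
```

```bash
python3 -c "
from h import *
todo([557,282,151],down(.141))
e,r,s=tool()
im=cams.get_image('wrist');cv2.imwrite('pics/w2.png',im)
hsv=cv2.cvtColor(im,cv2.COLOR_BGR2HSV)
m=cv2.inRange(hsv,(35,120,140),(50,255,255));n,l,st,c=cv2.connectedComponentsWithStats(m)
i=1+st[1:,4].argmax();print(st[i],c[i]); b=st[i];print(wray(b[0]+b[2]/2-.5,b[1]+b[3]/2-.5,209,e,r))"
```

```text
d [ -2.4  -6.2 161.9] rot [-0.    -0.002 -0.008] q [-0.37  0.52 -0.22  1.48  0.12  1.15 -2.05] t 3.15
[ 266  199   67   39 1715] [296.50962099 217.73819242]
[569.24177508 290.92033939 209.        ]
```

View pics/w2.png

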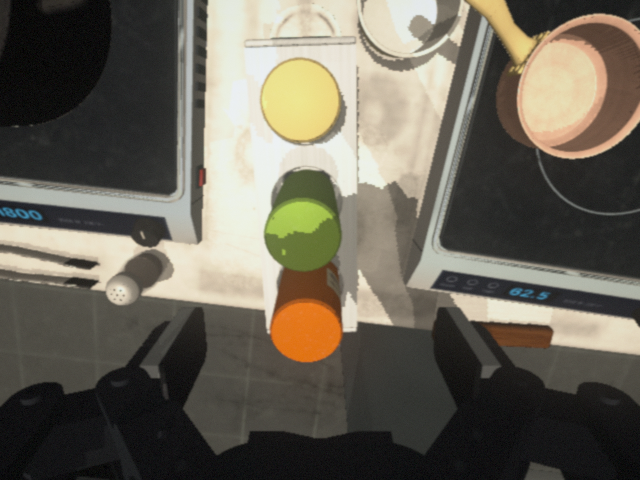

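Here the green top face is centred at (303,235), about 77 px across, yellow at (300,100), and orange at (307,330).

```bash
python3 -c "
from h import *
e,r,s=tool()
for u,v,z in [(303,235,209),(300,100,193),(307,330,194)]: print(wray(u,v,z,e,r))
todo([557.5,282,151],down(.141))"
```

```text
[558.25905574 287.36791075 209.        ]
[641.05231576 299.87007486 193.        ]
[480.08584595 275.58091204 194.        ]
d [ -2.1  -5.7 162.2] rot [-0.    -0.003 -0.008] q [-0.37  0.52 -0.22  1.48  0.12  1.15 -2.05] t 3.2
```

To row units: 30 mm / 300 = 0.1, 22 mm / 300 = 0.0733, -0.008 rad / 6.2832 = -0.0013.

Emit:
{"method": "nudge_tcp", "body": {"moves": [-0.01, -0.0333, 0, 0, 0, -0.0013, 85, 0, 0, 0, 0, 0, 0, 85, 0, 0, 0.1, 0, 0, 0, 85, 0, 0, 0.1, 0, 0, 0, 85, 0, 0, 0.1, 0, 0, 0, 85, 0, 0, 0.1, 0, 0, 0, 85, 0, 0, 0.0733, 0, 0, 0, 85, 0, 0, 0.0667, 0, 0, 0, 85, 0, 0, 0, 0, 0, 0, 85, 0, 0, 0, 0, 0, 0, 85]}}

```text
clock: 4.2
eef_pos: [554.9, 287.0, 149.9]
tool_rot: [-3.141, -0.0, 0.143]
force: [1.2, -0.4, -0.3]
width: 84.9
gripper_force: 0.0
```

```bash
python3 -c "
from h import *
todo([557.5,286,151],down(.141))"
```

```text
d [ 2.5  1.4 -1.1] rot [-0.    -0.     0.002] q [-0.4   0.69 -0.2   1.67  0.18  0.8  -2.11] t 4.2
```

No contact. I'll close with a small x fix, then check the grip.

To row units: 2 mm / 300 = 0.0067.

Emit:
{"method": "nudge_tcp", "body": {"moves": [0.0067, 0, 0, 0, 0, 0, 85, 0, 0, 0, 0, 0, 0, 65, 0, 0, 0, 0, 0, 0, 50, 0, 0, 0, 0, 0, 0, 40, 0, 0, 0, 0, 0, 0, 40, 0, 0, 0, 0, 0, 0, 40, 0, 0, 0, 0, 0, 0, 40, 0, 0, 0, 0, 0, 0, 40, 0, 0, 0, 0, 0, 0, 40]}}

```text
clock: 5.1
eef_pos: [557.2, 287.3, 150.2]
tool_rot: [-3.141, -0.002, 0.143]
force: [0.1, -0.5, 5.3]
width: 50.0
gripper_force: 60.4
```

To row units: -25 mm / 300 = -0.0833, -20 mm / 300 = -0.0667.

Emit:
{"method": "nudge_tcp", "body": {"moves": [0, 0, -0.0167, 0, 0, 0, 40, 0, 0, -0.0333, 0, 0, 0, 40, 0, 0, -0.0667, 0, 0, 0, 40, 0, 0, -0.0833, 0, 0, 0, 40, 0, 0, -0.0833, 0, 0, 0, 40, 0, 0, -0.0833, 0, 0, 0, 40, 0, 0, -0.0833, 0, 0, 0, 40, 0, 0, -0.0833, 0, 0, 0, 40, 0, 0, -0.0833, 0, 0, 0, 40, 0, 0, -0.0667, 0, 0, 0, 40, 0, 0, 0, 0, 0, 0, 40, 0, 0, 0, 0, 0, 0, 40]}}

```text
clock: 6.3
eef_pos: [556.3, 286.5, 353.9]
tool_rot: [3.141, 0.001, 0.143]
force: [0.4, -0.0, -3.3]
width: 50.4
gripper_force: 61.1
```

```bash
python3 -c "
from h import *
cv2.imwrite('pics/s3.png',cams.get_image('scene'))
d=np.array([-.577,-.816,-1])/2**.5;d/=np.linalg.norm(d)
x=np.array([.816,-.577,0]);M=np.c_[x,np.cross(d,x),d]
tip=np.array([470,-331.5,88]);p=tip-d*(157-19)
print(p);todo(p,M);todo([470,-50,350],down(-.615))"
```

```text
[ 526.32119472 -251.8499222   185.61038946]
d [-105.5  528.2  168.2] rot [-0.744 -0.296  0.719] q [-0.38  0.5  -0.23  1.41  0.12  1.25 -2.05] t 6.35
d [-132.9  320.6    3.6] rot [0.002 0.002 0.758] q [-0.38  0.5  -0.23  1.41  0.12  1.25 -2.05] t 6.35
```

View pics/s3.png

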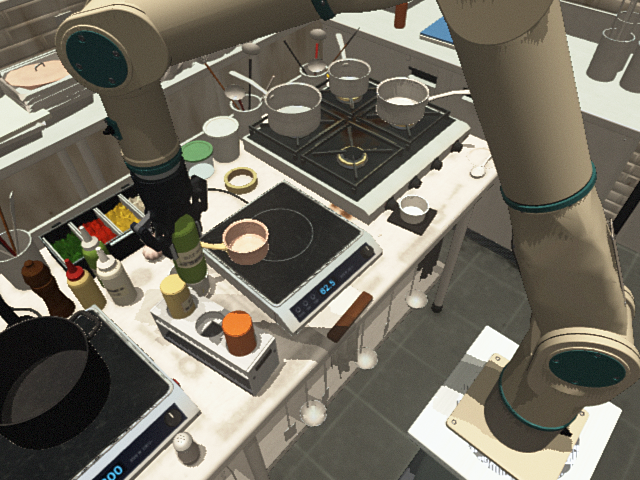

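The bottle is out cleanly at (190,250). The yellow and orange bottles still stand, and the rack's centre hole is empty. Next I'll carry it toward the ramekin.

To row units: 42 mm / 300 = 0.14, 38 mm / 300 = 0.1267, 0.1 rad / 6.2832 = 0.0159.

Emit:
{"method": "nudge_tcp", "body": {"moves": [-0.0167, 0.0667, 0, 0, 0, 0, 40, -0.0333, 0.1267, 0, 0, 0, 0, 40, -0.0333, 0.14, 0, 0, 0, 0, 40, -0.0333, 0.14, 0, 0, 0, 0, 40, -0.0333, 0.14, 0, 0, 0, 0, 40, -0.0333, 0.14, 0, 0, 0, 0, 40, -0.0333, 0.14, 0, 0, 0, 0, 40, -0.0333, 0.14, 0, 0, 0, 0, 40, -0.0333, 0.14, 0, 0, 0, 0, 40, -0.0333, 0.1267, 0, 0, 0, 0, 40, -0.0167, 0.0667, 0, 0, 0, 0.008, 40, 0, 0, 0, 0, 0, 0.0159, 40]}}

```text
clock: 7.55
eef_pos: [514.4, -137.4, 352.9]
tool_rot: [3.14, 0.003, -0.018]
force: [0.2, 0.6, -1.8]
width: 49.8
gripper_force: 61.3
```

Emit:
{"method": "nudge_tcp", "body": {"moves": [0, 0, 0, 0, 0, 0.0191, 40, 0, 0, 0, 0, 0, 0.0191, 40, 0, 0, 0, 0, 0, 0.0191, 40, 0, 0, 0, 0, 0, 0.0191, 40, 0, 0, 0, 0, 0, 0.0191, 40, 0, 0, 0, 0, 0, 0, 40]}}

```text
clock: 8.15
eef_pos: [515.6, -132.2, 353.2]
tool_rot: [3.141, 0.002, -0.608]
force: [-0.3, 0.6, -2.2]
width: 49.8
gripper_force: 61.3
```

```bash
cat >> h.py <<'E'
d=np.array([-.577,-.816,-1]);d/=np.linalg.norm(d)
x=np.array([.816,-.577,0]);x/=np.linalg.norm(x);M=np.c_[x,np.cross(d,x),d]
E
python3 -c "
from h import *
todo(np.array([470,-331.5,88])-d*138,M)"
```

```text
d [ 77.5  92.1 167.5] rot [-0.785 -0.001  0.008] q [ 0.18  0.34  0.03  1.67 -0.01  1.14 -1.97] t 8.15
```

To row units: -0.1 rad / 6.2832 = -0.0159.

Emit:
{"method": "nudge_tcp", "body": {"moves": [0, 0, 0, -0.008, 0, 0, 40, 0, 0, 0, -0.0159, 0, 0, 40, 0, 0, 0, -0.0159, 0, 0, 40, 0, 0, 0, -0.0159, 0, 0, 40, 0, 0, 0, -0.0159, 0, 0, 40, 0, 0, 0, -0.0159, 0, 0, 40, 0, 0, 0, -0.0159, 0, 0, 40, 0, 0, 0, -0.0159, 0, 0, 40, 0, 0, 0, -0.0056, 0, 0, 40, 0, 0, 0, 0, 0, 0, 40, 0, 0, 0, 0, 0, 0, 40]}}

```text
clock: 9.25
eef_pos: [515.9, -133.7, 354.5]
tool_rot: [2.358, 0.0, -0.608]
force: [-0.2, -0.4, -1.8]
width: 49.8
gripper_force: 61.6
```

```bash
python3 -c "
from h import *
todo(np.array([470,-331.5,88])-d*138,M)
todo(np.array([470,-331.5,158])-d*138,M)"
```

```text
d [ 76.  -54.7 183.9] rot [-0.001 -0.006  0.006] q [-0.24  0.63  0.16  1.46  0.48  1.6  -2.39] t 9.25
d [ 76.   -5.3 134.3] rot [-0.001 -0.006  0.006] q [-0.24  0.63  0.16  1.46  0.48  1.6  -2.39] t 9.25
```

To row units: 23 mm / 300 = 0.0767, 22 mm / 300 = 0.0733.

Emit:
{"method": "nudge_tcp", "body": {"moves": [0.0433, -0.0033, 0.0733, 0, 0, 0, 40, 0.0433, -0.0033, 0.0733, 0, 0, 0, 40, 0.0433, -0.0033, 0.0767, 0, 0, 0, 40, 0.0433, -0.0033, 0.0767, 0, 0, 0, 40, 0.04, -0.0033, 0.0733, 0, 0, 0, 40, 0.04, 0, 0.0733, 0, 0, 0, 40, 0, 0, 0, 0, 0, 0, 40, 0, 0, 0, 0, 0, 0, 40]}}

```text
clock: 10.05
eef_pos: [525.9, -252.4, 256.9]
tool_rot: [2.358, -0.001, -0.61]
force: [-0.2, 0.2, -2.3]
width: 50.3
gripper_force: 61.5
```

```bash
python3 - <<'E'
from h import *
todo(np.array([470,-331.5,88])-d*138,M)
e,r,s=tool();z=r[:,2];tip=e+z*138
a=[]
for n in("scene","top"):
    im=cams.get_image(n)
    print(n,tip,proj(n,tip),proj(n,e-z*58))
    u,v=proj(n,tip).astype(int);a.append(cv2.resize(im[v-60:v+60,u-50:u+50],(400,480),interpolation=cv2.INTER_CUBIC));print(u,v)
cv2.imwrite("pics/f1.png",np.hstack(a))
E
```

```text
d [ -0.  -50.8  50. ] rot [-0.002 -0.005  0.003] q [-0.07  0.74  0.18  1.54  0.55  1.35 -2.35] t 10.05
scene [ 470.15185395 -332.34035681  159.10646868] [419.9194445  173.83174775] [371.32488972 136.9266499 ]
419 173
top [ 470.15185395 -332.34035681  159.10646868] [448.83762743 264.01007268] [408.83113935 216.71299566]
448 264
```

View pics/f1.png

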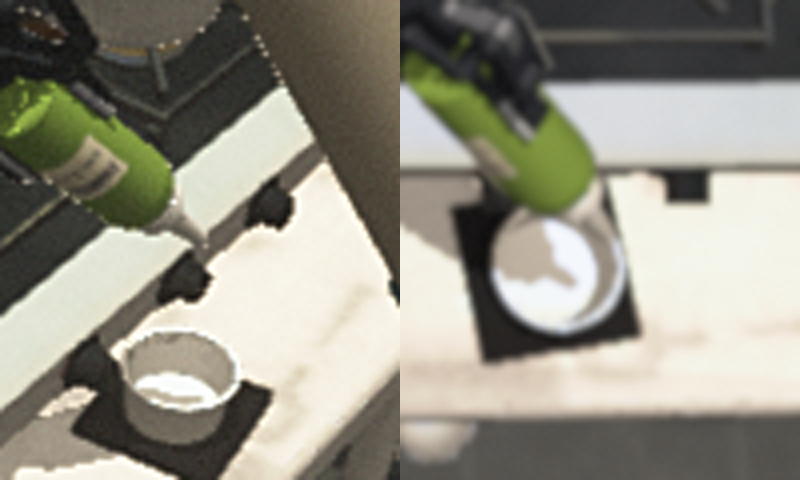

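The tip sits at about (420,174) in the scene view, as predicted. The tilt is right and nothing touches. I'll lower gradually, watching the force.

To row units: -10 mm / 300 = -0.0333, -6 mm / 300 = -0.02.

Emit:
{"method": "nudge_tcp", "body": {"moves": [0, -0.0333, 0.0333, 0, 0, 0, 40, 0, -0.0333, 0.0333, 0, 0, 0, 40, 0, -0.0333, 0.0333, 0, 0, 0, 40, 0, -0.0333, 0.0333, 0, 0, 0, 40, 0, -0.02, 0.02, 0, 0, 0, 40, 0, -0.0133, 0.0133, 0, 0, 0, 40, 0, 0, 0, 0, 0, 0, 40, 0, 0, 0, 0, 0, 0, 40, 0, 0, 0, 0, 0, 0, 40]}}

```text
clock: 11.05
eef_pos: [526.8, -251.6, 185.9]
tool_rot: [2.357, -0.001, -0.607]
force: [-0.4, 0.5, -2.1]
width: 49.7
gripper_force: 61.7
```

```bash
python3 - <<'E'
from h import *
todo(np.array([470,-331.5,88])-d*138,M)
e,r,s=tool();z=r[:,2];tip=e+z*138
a=[]
for n in("scene","top"):
    im=cams.get_image(n)
    u,v=proj(n,tip).astype(int);a.append(cv2.resize(im[v-60:v+60,u-50:u+50],(400,480),interpolation=cv2.INTER_CUBIC));print(tip,u,v,proj(n,tip),proj(n,[470,-332,51]))
cv2.imwrite("pics/f2.png",np.hstack(a))
E
```

```text
d [-0.2  0.1  0.5] rot [-0.001 -0.007  0.005] q [-0.07  0.83  0.18  1.58  0.56  1.24 -2.42] t 11.05
[ 471.19957002 -331.73005378   88.19601547] 415 194 [415.58431604 194.38871346] [414.12220007 204.66672697]
[ 471.19957002 -331.73005378   88.19601547] 440 267 [440.48798534 267.55210499] [436.77899321 269.93975644]
```

View pics/f2.png

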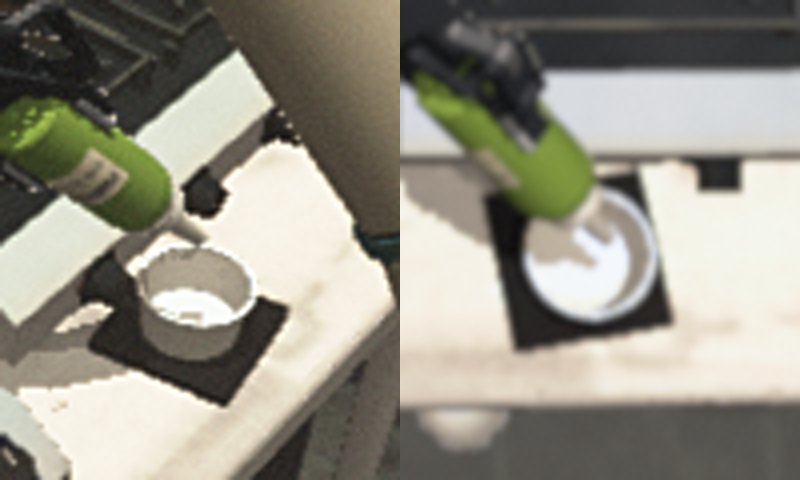

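The tip reads (416,194) in the scene view and about (441,268) in the top view. Both match a point about 37 mm above the rim centre, with no contact force and the ramekin where it was.

Emit:
{"method": "nudge_tcp", "body": {"moves": [0, 0, 0, 0, 0, 0, 40, 0, 0, 0, 0, 0, 0, 40, 0, 0, 0, 0, 0, 0, 40]}}

```text
clock: 11.45
eef_pos: [526.5, -251.5, 185.4]
tool_rot: [2.357, -0.0, -0.607]
force: [-0.5, 0.5, -2.6]
width: 50.1
gripper_force: 61.7
```

```bash
python3 -c "
from cell import ctrl, cams, readout
print(ctrl.finish_job())"
```

```text
the job is handed in; nothing more can be done
None
```

I handed the job in at 11.45 s: the green bottle is held still at about 45°, nozzle tip about 37 mm above the middle of the ramekin rim and touching nothing; the other bottles, ramekin and slate were not disturbed.

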